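Line up pipe nipples by height on the sorting rail

ROBOT

A 6-joint arm with a two-finger parallel gripper is mounted at the origin on the work surface. World frame = base frame: x ahead of the robot, y to its left, z up, the work surface at z = 0. Lengths are in m, angles in rad, forces in N, time in s.
With the tool pointing down it reaches from about 0.35 to 0.775 m from the base axis. Payload 5.5 kg.
Tool frame: the origin (TCP) lies midway between the tips of the shut fingers; the grasp point (between the pads) lies env.grip_point_offset behind it (env.grip_point_offset is the distance from the TCP to the grasp point, in m); z points along the fingers, y is the line along which they close (so a half turn about z gives the same grasp; the last joint's range is limited). The gripper opens to 85 mm and grips with 20 to 120 N. Pads are 22 mm wide; open, the fingers measure 114 mm over their backs; the gripper's body (76 mm by 85 mm) begins 54 mm behind the grasp point. The pads swing forward as they close: fully open they stand 13 mm farther back than shut.
Start: joints at [-1.342, 0.313, 0.046, 1.304, 0, 1.431], TCP at [0.207, -0.536, 0.231] pointing down, gripper open.
Joint ranges: [-2.76, 2.76], [-0.86, 1.69], [-1.03, 1.26], [-2.2, 2.34], [-1.47, 1.5], [-3.14, 3.14]. Speed limits (rad/s): [2.57, 2.57, 3.14, 3.14, 3.14, 3.14].

INTERFACE

Orientations are given as [roll, pitch, yaw] about the fixed x, y, z axes, in that order (R = Rz(yaw) Ry(pitch) Rx(roll)).
In Python, from plant import env, read_camera, nets gives the robot as it stands.
- The arm moves only by the shell command python3 -m jog 'ROWS' [OPENING] [FORCE]. ROWS is JSON, one flat list of numbers, 4 for each row, row after row: the shift along the tool's x, y, z in cm, then the turn about the tool's z in degrees. In form: [tx, ty, tz, turn, tx, ty, tz, turn, ...]. A call has 1 to 5 rows; each row is the pose to reach, as a shift and turn from the pose commanded when the call began, along the tool's axes at that moment; what a row does not reach only later rows make up. A row lasts 1/10 s, in which the tool goes at most 50 mm and 8.59 degrees, less where a joint would pass 70% of its speed; a pose out of reach is approached as far as the arm can. A call with a gripper value outside its range is refused whole. OPENING is the closure, from -1 (fully open) to 1 (shut), so that 0 is half open, set as the call begins (- or left out, the last holds). The fingers move at their own pace and stop on an object; FORCE is the grip in N (left out, the last holds). Time passes only in rows, so rows that repeat a pose let the fingers close. It gives the time, the measured TCP pose, the force, the opening and the grip force at its end, in the units of the state.
- env.read_state(): the state, without advancing time (a new reading comes with each control period).
- read_camera(name): name is "scene" or "top" or "wrist"; returns a dict with "pixels" (480x640x3 uint8, blue, green, red), "camera_matrix" (3x3 intrinsics, pixels), "origin" and "attitude" of the camera in the world; the wrist camera has in their place "hand_eye" (4x4, takes a point from camera to tool coordinates, whose origin is the TCP and whose axes are the flange's). Camera axes: x right, y up, looking along -z (the intrinsics and any distortion apply to the point x, -y, -z); pixel columns grow to the right and rows downward; lengths in m; the calibration is good to about 2 mm. A picture is of the moment at which its call begins: read the wrist's pose just before it. There is no depth.
- env.job_done(): hands the job in; it is judged then, once.
Trained networks look in the newest picture that a camera, given by its name, has taken for a name from the list of things; names that differ only in an ending like _2 or _b are one class to them, and where a whole thing is asked for, a point or a joint stands for the part that bears it (a point fixed in the world has none). Each returns a list of dicts, best first, with "score" (0 to 1); they miss things now and then, are a little off and sometimes report something else, mostly with a low value. They report only what shows in the picture. A call takes as long as a camera call.
- nets.search_frame(query, camera): "position" ([row, column] in pixels, amid what is visible of it).
- nets.trace(query, camera): "mask" (480x640 bool, what is visible of it) and "position" ([row, column] in pixels, amid what is visible of it).
The state is a dict: "t": time; "qpos": joint angles; "joint_vel": joint speeds; "joint_efforts": joint torques, N m; "eef_pos": TCP position; "tool_rot": TCP orientation; "ft_force": force on the tool from outside, world axes, zero at the start; "wrist_torque": the same for the moment, N m; "finger_gap": finger opening in m; "gripper_force": force on a finger pad.
Only numpy, scipy, OpenCV 4.12 (cv2) and the standard library are available. Lean on these libraries where they do the work, as an engineer would, in place of code of your own. Each camera call takes 0.05 s, during which the arm holds its last target. There are 200 camera calls.

TASK

First lift the keeper bar straight up out of the two U brackets on the sorting rail, keeping it level, and lay it in both slots of its parking cradle at the side, centred along it. Then stand the four galvanized pipe nipples upright on the rail's four round marks, each centred on its mark, in order of height: the tallest on the end mark nearest the parking cradle, stepping down to the shortest at the far end.

Things in the scene. Friction and masses are not known exactly. Their poses are not given: they have to be found in the camera images.
- nipple_70_center (a point): galvanized steel pipe nipple (a short piece of pipe, threaded at both ends, open bore at the top), 70 mm tall, 42 mm outside diameter; stands upright on the bench at the start. This point is its centre, half-way up (35 mm above its foot); z runs along its axis. Grip it across the diameter.
- nipple_60_center (a point): galvanized steel pipe nipple (a short piece of pipe, threaded at both ends, open bore at the top), 60 mm tall, 34 mm outside diameter; stands upright on the bench at the start. This point is its centre, half-way up (30 mm above its foot); z runs along its axis. Grip it across the diameter.
- nipple_50_center (a point): galvanized steel pipe nipple (a short piece of pipe, threaded at both ends, open bore at the top), 50 mm tall, 27 mm outside diameter; stands upright on the bench at the start. This point is its centre, half-way up (25 mm above its foot); z runs along its axis. Grip it across the diameter.
- nipple_40_center (a point): galvanized steel pipe nipple (a short piece of pipe, threaded at both ends, open bore at the top), 40 mm tall, 21 mm outside diameter; stands upright on the bench at the start. This point is its centre, half-way up (20 mm above its foot); z runs along its axis. Grip it across the diameter.
- mark_1: round mark (52 mm white ring with a centre dot, lying flat) on the dark wooden rail, 15 mm above the bench; origin at its centre, z up, y along the row from mark_4 to mark_1. Marks 1 to 4 follow one another in a straight row, 75 mm apart, mark_1 at the robot's left (+y) end, mark_4 at its right.
- mark_2: round mark (52 mm white ring with a centre dot, lying flat) on the dark wooden rail, 15 mm above the bench; origin at its centre, z up, y along the row from mark_4 to mark_1. The rail (64 x 390 mm) is fixed, with a U bracket 67.5 mm beyond each end mark, 36 mm wide across the rail, top 75 mm above the bench.
- mark_3: round mark (52 mm white ring with a centre dot, lying flat) on the dark wooden rail, 15 mm above the bench; origin at its centre, z up, y along the row from mark_4 to mark_1. The rail (64 x 390 mm) is fixed, with a U bracket 67.5 mm beyond each end mark, 36 mm wide across the rail, top 75 mm above the bench.
- mark_4: round mark (52 mm white ring with a centre dot, lying flat) on the dark wooden rail, 15 mm above the bench; origin at its centre, z up, y along the row from mark_4 to mark_1. Marks 1 to 4 follow one another in a straight row, 75 mm apart, mark_1 at the robot's left (+y) end, mark_4 at its right.
- keeper_bar_center (a point): straight square aluminium bar, 14 x 14 mm and 400 mm long, 0.2 kg or so, at the start lying over the row of marks in the rail's two open-topped U brackets (slots 24 mm wide, bottom 45 mm and top 75 mm above the bench, 360 mm apart). This point is the centre of the bar; y runs along the bar, z up. It only lifts straight up out of the slots.
- cradle: the bar's parking cradle, fixed on the bench at the left or right: a dark wooden base 200 x 50 x 10 mm with two open-topped U brackets 160 mm apart, slots 34 mm wide, slot bottom 35 mm and top 60 mm above the bench. Origin: centre of the underside; x runs along the base through both slots; the parked bar lies along x, its centre 42 mm above the bench.

How it is judged:
By the outcome, as a careful person would: the job done as asked, in the order asked, and still so for the second after the job is handed in, with the robot touching nothing.
It also fails if it takes over 115 s, if anything falls off the work surface, if the arm or the gripper's body presses on something with over 40 N, if the wrist force passes 120 N, or if a joint passes its speed limit or range.

## Working session

There is one attempt and no reset: what is moved stays moved. The work goes in short steps, Python scripts to look and compute and a shell command to move; the robot and the scene stay as the last step left them, time stands still between calls to the robot, and variables do not carry over. Pictures are saved under pics/ and viewed, at most 14 in all, crops included, and the job is handed in when it is done.

```bash
ls; mkdir -p pics; python3 - <<'E'
from plant import env, read_camera, nets
import cv2
print(env.read_state(), env.grip_point_offset)
for n in("scene","top"):
    c=read_camera(n); cv2.imwrite(f"pics/{n}0.png",c["pixels"]); print(n,c["camera_matrix"],c["origin"],c["attitude"],[k for k in c])
E
```

```text
pics
{'t': 0.0, 'qpos': array([-1.34158704e+00,  3.14022083e-01,  4.49701442e-02,  1.30358227e+00,
       -2.56941965e-05,  1.43121803e+00]), 'joint_vel': array([-0.00011198, -0.00052636, -0.00064207,  0.00029537, -0.0004894 ,
        0.00041835]), 'joint_efforts': array([ 6.31431903e-04, -4.80630469e+01,  2.98531491e+01,  1.92732818e-02,
       -2.63102828e-05, -7.29454001e-06]), 'eef_pos': array([ 0.20715742, -0.53584138,  0.23039291]), 'tool_rot': array([-3.13976907e+00, -2.30252594e-04,  3.68787401e-01]), 'ft_force': array([0.48448743, 0.3361723 , 0.14333405]), 'wrist_torque': array([ 0.00630256,  0.02720104, -0.07467263]), 'gripper_force': 0.0, 'finger_gap': 0.08584753460151416} 0.0187
scene [[437.22494666   0.         313.51931077]
 [  0.         437.22494666 238.41507184]
 [  0.           0.           1.        ]] [0.78080315 0.4392799  0.65087361] [0.68360952 0.00598503 2.67986842] ['pixels', 'camera_matrix', 'origin', 'attitude']
top [[435.63548489   0.         316.79214675]
 [  0.         435.63548489 236.04037326]
 [  0.           0.           1.        ]] [0.45400695 0.01593884 0.96772141] [ 0.1144408  -0.00271763 -1.58186226] ['pixels', 'camera_matrix', 'origin', 'attitude']
```

View pics/top0.png

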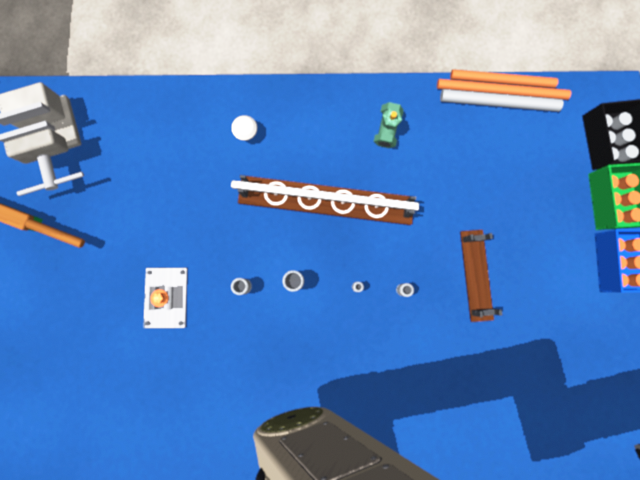

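View pics/scene0.png

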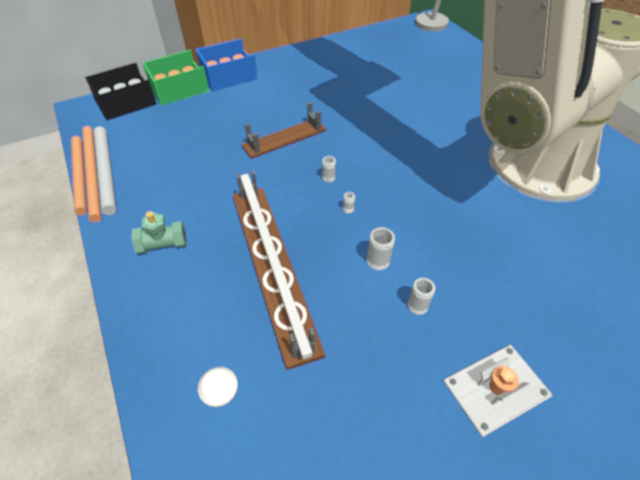

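The top view has image right at −y and image up at +x. The cradle is at px (478,275), on the robot's right, so the tallest nipple goes on mark_4. Nipple positions are 60 at (241,286), 70 at (293,281), 40 at (358,287) and 50 at (405,289). The bar runs from (235,185) to (417,206).

```bash
cat > h.py <<'E'
from plant import env, read_camera, nets
import numpy as np, cv2
from scipy.spatial.transform import Rotation as Ro
from scipy.optimize import least_squares
def cam(name):
    if name=="wrist":
        s=env.read_state(); c=read_camera(name)
        R=Ro.from_euler('xyz',s["tool_rot"]).as_matrix(); H=np.array(c["hand_eye"])
        c["R"]=R@H[:3,:3]; c["o"]=s["eef_pos"]+R@H[:3,3]
    else:
        c=read_camera(name); c["R"]=Ro.from_euler('xyz',c["attitude"]).as_matrix(); c["o"]=np.array(c["origin"])
    c["K"]=np.array(c["camera_matrix"]); return c
def proj(c,P):
    p=(np.atleast_2d(P)-c["o"])@c["R"]*[1,-1,-1]; p=p@c["K"].T; return p[:,:2]/p[:,2:]
def back(c,uv,z):  # uv=(col,row)
    uv=np.atleast_2d(uv); d=np.c_[uv,np.ones(len(uv))]@np.linalg.inv(c["K"]).T*[1,-1,-1]@c["R"].T
    return c["o"]+d*((z-c["o"][2])/d[:,2])[:,None]
def cyl(h,d):
    a=np.linspace(0,2*np.pi,40); r=np.c_[np.cos(a),np.sin(a)]*d/2
    return np.r_[np.c_[r,0*a],np.c_[r,0*a+h]]
def box(x,y,z0,z1): return np.array([[i*x/2,j*y/2,k] for i in(-1,1) for j in(-1,1) for k in(z0,z1)])
def hullc(c,pts):
    h=cv2.convexHull(proj(c,pts).astype(np.float32)); m=cv2.moments(h); return np.array([m["m10"],m["m01"]])/m["m00"]
def maskc(m):
    r,cc=np.nonzero(m); return np.array([cc.mean(),r.mean()])
def fitcyl(obs,h,d,z=0,x0=(.45,0)):  # obs: list of (cam, centroid)
    f=lambda p:np.concatenate([hullc(c,cyl(h,d)+[p[0],p[1],z])-m for c,m in obs])
    s=least_squares(f,x0); return s.x,np.abs(s.fun).max()
E
python3 - <<'E'
from h import *
T=cam("top"); tm={}
for n,px in dict(nipple_70_center=(293,281),nipple_60_center=(241,286),nipple_50_center=(405,289),nipple_40_center=(358,287),keeper_bar_center=(326,196),cradle=(478,275)).items():
    r=nets.trace(n,"top"); tm[n]=r
S=cam("scene"); sm={n:nets.trace(n,"scene") for n in tm}
print("top",{n:[(np.round(x["score"],2),np.round(x["position"]),x["mask"].sum()) for x in r[:3]] for n,r in tm.items()})
print("scene",{n:[(np.round(x["score"],2),np.round(x["position"]),x["mask"].sum()) for x in r[:3]] for n,r in sm.items()})
for n,h,d in [("70",.07,.042),("60",.06,.034),("50",.05,.027),("40",.04,.021)]:
    k=f"nipple_{n}_center"
    try:
        a=fitcyl([(T,maskc(tm[k][0]["mask"]))],h,d); b=fitcyl([(S,maskc(sm[k][0]["mask"]))],h,d); print(n,a[0],b[0])
    except Exception as e: print(n,e)
for k,z in (("keeper_bar_center",.059),("cradle",.010)):
  for C,m in((T,tm),(S,sm)):
    if not m[k]: continue
    q=m[k][0]["mask"].astype(np.uint8); cs,_=cv2.findContours(q,0,2); b=cv2.boxPoints(cv2.minAreaRect(max(cs,key=len)))
    print(k,np.round(b).tolist(),np.round(back(C,b,z)[:,:2],4).tolist())
print("marks",np.round(back(T,[(276,194),(310,197),(343,202),(376,206)],.015),4))
E
```

```text
top {'nipple_70_center': [(np.float64(0.73), array([284., 294.]), np.int64(368))], 'nipple_60_center': [(np.float64(0.52), array([288., 243.]), np.int64(232))], 'nipple_50_center': [(np.float64(0.46), array([291., 404.]), np.int64(197))], 'nipple_40_center': [(np.float64(0.66), array([287., 356.]), np.int64(77))], 'keeper_bar_center': [(np.float64(0.86), array([195., 326.]), np.int64(1443))], 'cradle': [(np.float64(0.67), array([275., 474.]), np.int64(2286))]}
scene {'nipple_70_center': [(np.float64(0.97), array([248., 380.]), np.int64(869))], 'nipple_60_center': [(np.float64(0.9), array([295., 420.]), np.int64(679))], 'nipple_50_center': [(np.float64(0.69), array([170., 328.]), np.int64(300)), (np.float64(0.19), array([247., 263.]), np.int64(322))], 'nipple_40_center': [(np.float64(0.55), array([203., 349.]), np.int64(207))], 'keeper_bar_center': [(np.float64(0.93), array([273., 276.]), np.int64(1785))], 'cradle': [(np.float64(0.9), array([136., 283.]), np.int64(1563))]}
70 [0.46469349 0.06298515] [0.46487357 0.06027215]
60 [0.45395066 0.17536524] [0.45607977 0.1741676 ]
50 [ 0.4432398 -0.17377  ] [ 0.44491797 -0.17482745]
40 [ 0.45113675 -0.07340199] [ 0.45198239 -0.07462156]
keeper_bar_center [[230.0, 189.0], [232.0, 180.0], [418.0, 203.0], [417.0, 212.0]] [[0.6617, 0.1947], [0.6815, 0.1925], [0.6269, -0.2025], [0.6074, -0.1993]]
keeper_bar_center [[237.0, 177.0], [248.0, 173.0], [313.0, 355.0], [303.0, 359.0]] [[0.6332, -0.2026], [0.6103, -0.2035], [0.6659, 0.1995], [0.6821, 0.1978]]
cradle [[458.0, 231.0], [490.0, 227.0], [502.0, 319.0], [470.0, 323.0]] [[0.571, -0.3007], [0.5796, -0.373], [0.3789, -0.3875], [0.3707, -0.3169]]
cradle [[236.0, 127.0], [315.0, 100.0], [326.0, 132.0], [247.0, 160.0]] [[0.5643, -0.4189], [0.345, -0.4358], [0.3803, -0.306], [0.5822, -0.298]]
marks [[ 0.6586  0.1019  0.015 ]
 [ 0.651   0.0263  0.015 ]
 [ 0.639  -0.0469  0.015 ]
 [ 0.6292 -0.12    0.015 ]]
```

```bash
cat >> h.py <<'E'
def go(x,y,z,psi,s=None):  # shift in cm/deg to reach the TCP target, psi deg
    s=s or env.read_state(); R=Ro.from_euler('xyz',[np.pi,0,s["tool_rot"][2]]).as_matrix()
    d=R.T@(np.array([x,y,z])-s["eef_pos"])*100
    t=-(psi-np.degrees(s["tool_rot"][2])); t=(t+180)%360-180
    print("t",round(s["t"],2),"pos",np.round(s["eef_pos"],4),"rpy",np.round(np.degrees(s["tool_rot"]),2),"-> rows",np.round(d,2),"turn",round(t,1))
E
python3 -m jog '[6,-1.6,-2,3, 13,-3.3,-4,7, 20,-5,-6,11, 26,-6.6,-8,14, 31.9,-8.2,-10,16]'
python3 -m jog '[0,0,0,0,0,0,0,0]'
python3 - <<'E'
from h import *
W=cam("wrist"); cv2.imwrite("pics/w1.png",W["pixels"]); print(W["hand_eye"],W["o"])
go(.475,-.345,.33,5)
r=nets.trace("cradle","wrist"); print([(x["score"],x["position"]) for x in r])
E
```

```text
t: 1.3
eef_pos: [0.4036, -0.3963, 0.3039]
tool_rot: [3.141, -0.0, 0.087]
ft_force: [1.4, -0.8, -0.0]
finger_gap: 0.0855
gripper_force: 0.0
t: 1.5
eef_pos: [0.4033, -0.397, 0.3035]
tool_rot: [3.14, -0.0, 0.093]
ft_force: [-1.6, -0.2, -0.6]
finger_gap: 0.0853
gripper_force: 0.0
[[ 1.17962387e-04  9.47391571e-01  3.20076862e-01  8.27777849e-02]
 [ 9.99998819e-01  3.78720497e-04 -1.48951365e-03 -1.11561105e-03]
 [-1.53237235e-03  3.20076659e-01 -9.47390407e-01 -1.41875256e-01]
 [ 0.00000000e+00  0.00000000e+00  0.00000000e+00  1.00000000e+00]] [ 0.48560452 -0.38801722  0.44540235]
t 1.55 pos [ 0.4023 -0.3975  0.3029] rpy [1.7999e+02 3.0000e-02 5.2000e+00] -> rows [ 7.72 -4.57 -2.71] turn 0.2
[(0.92, [101.4, 277.4])]
```

View pics/w1.png

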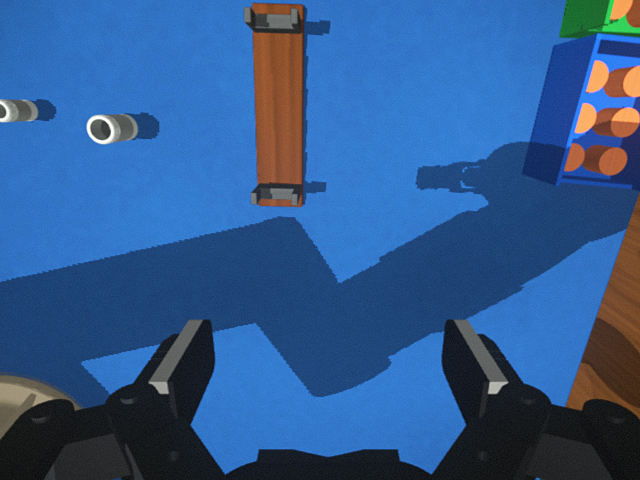

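The wrist picture shows the cradle base with corners at about (252,5), (304,3), (304,206) and (256,206). The move ended 8 cm short because the rows are limited by joint speed.

```bash
python3 - <<'E'
from h import *
W=cam("wrist"); P=[(252,5),(304,3),(304,206),(256,206)]
b=back(W,P,.010); print(np.round(b[:,:2],4).tolist(), b[:,:2].mean(0))
# red wood mask in wrist and top
for n in("wrist","top"):
    C=cam(n) if n=="top" else W
    hsv=cv2.cvtColor(C["pixels"],cv2.COLOR_BGR2HSV)
    m=cv2.inRange(hsv,(0,90,40),(18,255,190))
    k,l,st,ce=cv2.connectedComponentsWithStats(m)
    for i in range(1,k):
        if st[i,4]>400:
            bx=cv2.boxPoints(cv2.minAreaRect(np.argwhere(l==i)[:,::-1].astype(np.float32)))
            g=back(C,bx,.01)[:,:2]; print(n,st[i],np.round(g,3).tolist(),g.mean(0))
S=env.read_state(); go(.56,-.003,.33,82.1,S)
E
```

```text
[[0.5683, -0.3098], [0.5744, -0.3591], [0.3768, -0.373], [0.3721, -0.3199]] [ 0.47291082 -0.34043968]
wrist [ 250    1   52  204 7968] [[0.571, -0.308], [0.576, -0.356], [0.379, -0.369], [0.374, -0.313]] [ 0.47497233 -0.33666224]
wrist [605  64  28  29 498] [[0.523, -0.668], [0.55, -0.662], [0.55, -0.688], [0.523, -0.695]] [ 0.53659918 -0.67831434]
wrist [594 105  46  29 745] [[0.485, -0.668], [0.512, -0.663], [0.512, -0.71], [0.484, -0.716]] [ 0.49823703 -0.68959806]
wrist [ 565  140   63   32 1408] [[0.445, -0.65], [0.474, -0.644], [0.474, -0.71], [0.445, -0.717]] [ 0.45915756 -0.68031095]
wrist [ 567  196   73  224 7673] [[0.414, -0.661], [0.421, -0.74], [0.124, -0.843], [0.115, -0.746]] [ 0.26835845 -0.74745238]
top [ 239  191  173   33 1320] [[0.642, 0.187], [0.673, 0.183], [0.62, -0.202], [0.589, -0.197]] [ 0.63060721 -0.00708411]
top [ 461  231   32   90 1696] [[0.57, -0.306], [0.575, -0.355], [0.379, -0.367], [0.374, -0.32]] [ 0.4746848  -0.33704393]
t 1.7 pos [ 0.4011 -0.3983  0.3025] rpy [-1.7995e+02  5.0000e-02  5.0100e+00] -> rows [ 19.29 -37.99  -2.75] turn -77.1
```

```bash
python3 -m jog '[5,-7,-1,-8, 11,-15,-2,-16, 16,-22,-2.7,-24, 22,-30,-2.7,-32, 27.7,-37.2,-2.7,-40]' >/dev/null
python3 -m jog '[0,0,0,-8,0,0,0,-16,0,0,0,-24,0,0,0,-32,0,0,0,-37]'
python3 - <<'E'
from h import *
go(.645,-.003,.33,82.1)
E
```

```text
t: 2.7
eef_pos: [0.5305, -0.1858, 0.3224]
tool_rot: [-3.141, -0.0, 1.436]
ft_force: [0.2, 0.2, 0.3]
finger_gap: 0.0851
gripper_force: 0.0
t 2.7 pos [ 0.5305 -0.1858  0.3224] rpy [-1.7994e+02 -1.0000e-02  8.2270e+01] -> rows [19.65  8.88 -0.76] turn 0.2
```

```bash
python3 -m jog '[5,2,0,0, 10,4.5,-0.4,0, 15,7,-0.7,0, 19.6,8.9,-0.7,0,19.6,8.9,-0.7,0]' >/dev/null
python3 -m jog '[0,0,0,0,0,0,0,0]' >/dev/null
python3 - <<'E'
from h import *
W=cam("wrist"); cv2.imwrite("pics/w2.png",W["pixels"])
go(.645,-.003,.33,82.1)
r=nets.trace("keeper_bar_center","wrist")
for x in r[:1]:
    q=x["mask"].astype(np.uint8); bx=cv2.boxPoints(cv2.minAreaRect(np.argwhere(q>0)[:,::-1].astype(np.float32)))
    print(x["score"],bx.tolist(),np.round(back(W,bx,.059)[:,:2],4).tolist())
E
```

```text
t 3.45 pos [ 0.6458 -0.0042  0.3296] rpy [-1.7995e+02  3.0000e-02  8.2020e+01] -> rows [ 0.11 -0.1  -0.04] turn -0.1
0.88 [[320.0, 0.0], [336.0, 0.0], [336.0, 355.0], [320.0, 355.0]] [[0.6629, 0.1688], [0.6772, 0.1668], [0.6281, -0.2037], [0.609, -0.201]]
```

View pics/w2.png

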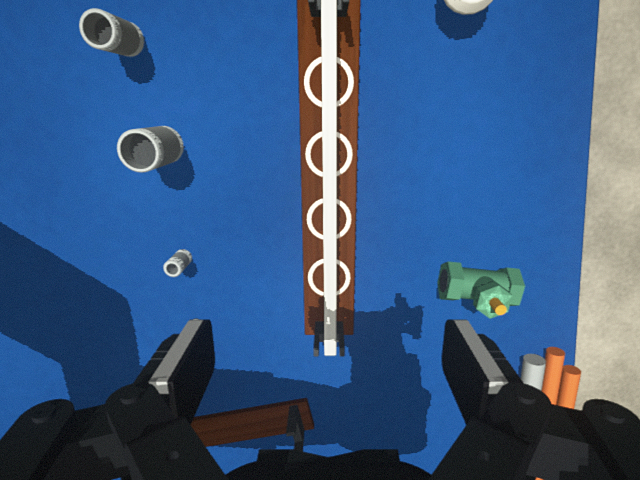

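```bash
python3 - <<'E'
from h import *
W=cam("wrist"); im=W["pixels"]
hsv=cv2.cvtColor(im,cv2.COLOR_BGR2HSV); wh=cv2.inRange(hsv,(0,0,150),(180,70,255))
ys,xs=np.nonzero(wh[:310,295:365]); uv=np.c_[xs+295,ys]
G=back(W,uv,.015)[:,:2]
# fit 4 rings (radius unknown) rejecting bar pixels: row centre c, yaw
keep=(np.abs(uv[:,0]-330)>11); G=G[keep]
def f(p):
    u=np.array([-np.sin(p[2]),np.cos(p[2])]); C=np.array(p[:2])+np.outer([1.5,.5,-.5,-1.5],u)*.075
    r=np.linalg.norm(G[:,None]-C,axis=2).min(1)-p[3]; return r
s=least_squares(f,[.645,-.005,-.135,.024],loss="soft_l1",f_scale=.002); p=s.x
print("row",p,np.degrees(p[2]),np.abs(s.fun).mean(),len(G))
u=np.array([-np.sin(p[2]),np.cos(p[2])]); print(np.round(p[:2]+np.outer([1.5,.5,-.5,-1.5],u)*.075,4))
print("bar pred ends z.059",proj(W,np.r_[p[:2]-.2*u,.059]))
for n,h,d in(("70",.07,.042),("60",.06,.034),("40",.04,.021)):
    r=nets.trace(f"nipple_{n}_center","wrist")
    if r: print(n,r[0]["position"],fitcyl([(W,maskc(r[0]["mask"]))],h,d)[0])
go(p[0],p[1],.10,82.1)
E
```

```text
row [ 0.64597684 -0.00932753 -0.13611035  0.02367957] -7.7985485416239175 0.0014558538428068092 1645
[[ 0.6612  0.1021]
 [ 0.6511  0.0278]
 [ 0.6409 -0.0465]
 [ 0.6307 -0.1208]]
bar pred ends z.059 [[329.06015152 357.8662208 ]]
70 [149.8, 147.3] [0.46644139 0.0629563 ]
60 [33.9, 108.6] [0.45659558 0.17455605]
40 [260.2, 178.9] [ 0.45326298 -0.07369161]
t 3.7 pos [ 0.6459 -0.0038  0.3304] rpy [1.7998e+02 1.0000e-02 8.2020e+01] -> rows [-0.55  0.08 23.04] turn -0.1
```

```bash
python3 -m jog '[-0.1,0,4,0, -0.1,0,8,0, -0.1,0,12,0, -0.1,0,16,0, -0.1,0,20,0]' >/dev/null
python3 -m jog '[0,0,3,0, 0,0,6,0, 0,0,8.5,0, 0,0,9.5,0, 0,0,9.5,0]' 
python3 - <<'E'
from h import *
go(.646,-.005,.033,82.1)
E
```

```text
t: 4.7
eef_pos: [0.6448, -0.0038, 0.0336]
tool_rot: [-3.139, 0.0, 1.433]
ft_force: [-0.3, -0.7, -1.2]
finger_gap: 0.0851
gripper_force: 0.0
t 4.7 pos [ 0.6448 -0.0038  0.0336] rpy [-1.7983e+02  1.0000e-02  8.2090e+01] -> rows [-0.1   0.13  0.06] turn -0.0
```

```bash
python3 -m jog '[0,0,0,0,0,0,0,0,0,0,0,0,0,0,0,0,0,0,0,0]' 1 70 ; python3 -m jog '[0,0,0,0,0,0,0,0,0,0,0,0,0,0,0,0,0,0,0,0]'
python3 -m jog '[0,0,-0.5,0, 0,0,-1,0,0,0,-2,0,0,0,-3,0,0,0,-4,0]' ; python3 -m jog '[0,0,-1.5,0, 0,0,-3,0,0,0,-5,0,0,0,-7,0,0,0,-8,0]'
python3 - <<'E'
from h import *
C=cam("scene"); cv2.imwrite("pics/s2.png",C["pixels"]); go(.4745,-.338,.2,3.7)
E
```

```text
t: 5.2
eef_pos: [0.6466, -0.0035, 0.0357]
tool_rot: [3.14, 0.0, 1.434]
ft_force: [-3.4, 0.3, 21.1]
finger_gap: 0.0127
gripper_force: 61.9
t: 5.7
eef_pos: [0.6467, -0.0035, 0.0358]
tool_rot: [3.14, 0.0, 1.434]
ft_force: [0.1, -1.0, 5.9]
finger_gap: 0.0127
gripper_force: 69.1
t: 6.2
eef_pos: [0.6463, -0.0035, 0.076]
tool_rot: [3.141, 0.0, 1.433]
ft_force: [0.0, -1.1, -3.0]
finger_gap: 0.0125
gripper_force: 68.3
t: 6.7
eef_pos: [0.6472, -0.0036, 0.1579]
tool_rot: [3.138, 0.0, 1.433]
ft_force: [-0.0, 0.4, -1.9]
finger_gap: 0.0132
gripper_force: 68.3
t 6.75 pos [ 0.6478 -0.0037  0.1589] rpy [179.7    0.    82.13] -> rows [-35.49 -12.59  -4.11] turn 78.4
```

View pics/s2.png

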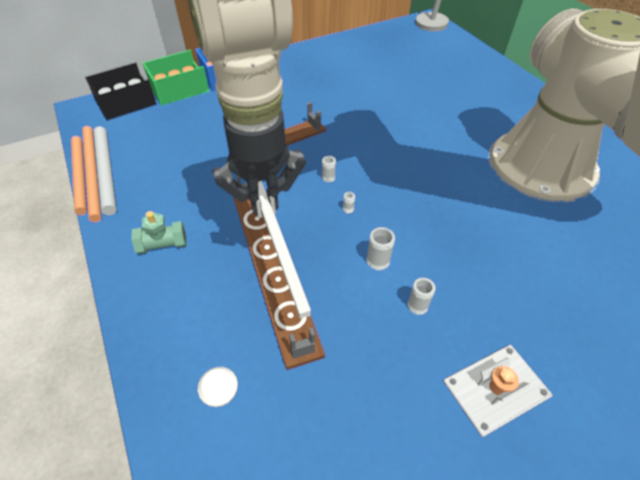

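```bash
python3 -m jog '[-3,-1,-0.5,5, -7,-2.5,-1,12, -11,-4,-1.5,19, -15,-5.5,-2,26, -18,-6.5,-2,31]' ; python3 - <<'E'
from h import *
go(.4745,-.338,.17,3.7)
E
```

```text
t: 7.25
eef_pos: [0.5558, -0.1748, 0.1753]
tool_rot: [3.141, 0.0, 0.887]
ft_force: [0.8, -0.5, -1.6]
finger_gap: 0.0122
gripper_force: 68.4
t 7.25 pos [ 0.5558 -0.1748  0.1753] rpy [1.7997e+02 2.0000e-02 5.0820e+01] -> rows [-17.79   4.     0.53] turn 47.1
```

```bash
python3 -m jog '[-3,0.6,0,7, -7,1.6,0,15, -11,2.5,0,23, -15,3.4,0,31, -17.8,4,0,39]' >/dev/null; python3 -m jog '[0,0,0,4,0,0,0,8,0,0,0,8,0,0,0,8]'; python3 - <<'E'
from h import *
go(.4745,-.338,.17,3.7); s=env.read_state(); z=s["eef_pos"][2]+.0165
W=cam("wrist"); cv2.imwrite("pics/w3.png",W["pixels"])
for n in("top","scene"):
    C=cam(n); r=nets.trace("keeper_bar_center",n)
    for x in r[:1]:
        bx=cv2.boxPoints(cv2.minAreaRect(np.argwhere(x["mask"])[:,::-1].astype(np.float32)))
        print(n,x["score"],np.round(bx).tolist(),np.round(back(C,bx,z+.007)[:,:2],4).tolist())
    cv2.imwrite(f"pics/{n}3.png",C["pixels"])
E
```

```text
t: 8.15
eef_pos: [0.4764, -0.3364, 0.1746]
tool_rot: [-3.141, 0.0, 0.074]
ft_force: [0.9, 0.8, -2.7]
finger_gap: 0.0126
gripper_force: 68.5
t 8.15 pos [ 0.4764 -0.3364  0.1746] rpy [-1.7997e+02  3.0000e-02  4.2300e+00] -> rows [-0.2   0.15  0.46] turn 0.5
top 0.58 [[491.0, 164.0], [503.0, 162.0], [534.0, 389.0], [523.0, 390.0]] [[0.6713, -0.3054], [0.6741, -0.3271], [0.2752, -0.3566], [0.2728, -0.3362]]
scene 0.91 [[183.0, 87.0], [360.0, 32.0], [364.0, 43.0], [186.0, 98.0]] [[0.6745, -0.3273], [0.2707, -0.3638], [0.289, -0.3181], [0.6789, -0.2888]]
```

View pics/w3.png

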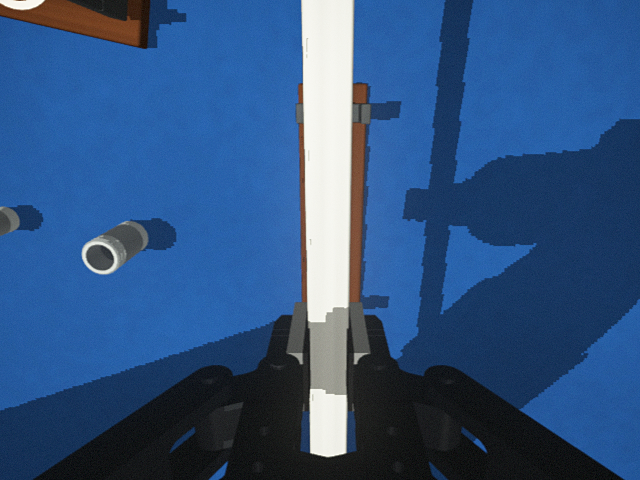

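View pics/top3.png

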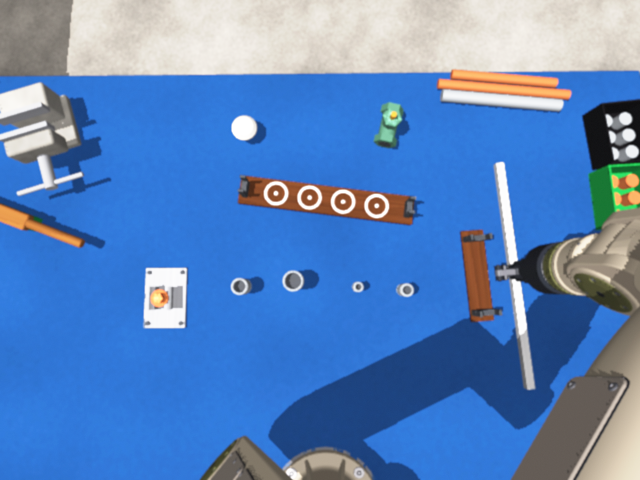

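The wrist picture shows the bar in the grip lined up with the cradle. The cradle's far bracket prongs span columns 297–370 at row 112, and its base edges are at (299,84) and (368,84). The top picture shows the bar at (500,163)–(529,389), and all four rings are now clear.

```bash
python3 - <<'E'
from h import *
W=cam("wrist"); s=env.read_state(); print(s["eef_pos"],np.degrees(s["tool_rot"][2]))
print("base far",back(W,[(299,84),(368,84)],.01).round(4).tolist())
print("base mid/near edges",back(W,[(302,250),(363,250),(303,300),(361,300)],.01).round(4).tolist())
print("prong outer far",back(W,[(297,112),(370,112)],.06).round(4).tolist())
z=s["eef_pos"][2]+.0165
print("bar edges",back(W,[(302,0),(355,0),(309,300),(351,300),(311,450),(347,450),(330,458)],z+.007).round(4).tolist())
T=cam("top")
print("top bar line",back(T,[(499.5,163),(530,389)],z+.007).round(4).tolist())
# rings from top: dots
for p in [(276,193),(310,197.5),(343,202),(376.5,206)]: print(back(T,p,.015)[0].round(4))
E
```

```text
[ 0.47670635 -0.33636186  0.17500971] 4.1811747061885995
base far [[0.5726, -0.308, 0.01], [0.5762, -0.357, 0.01]]
base mid/near edges [[0.4471, -0.3167, 0.01], [0.4508, -0.3662, 0.01], [0.4021, -0.32, 0.01], [0.4057, -0.3691, 0.01]]
prong outer far [[0.5545, -0.311, 0.06], [0.5577, -0.3554, 0.06]]
bar edges [[0.5847, -0.3207, 0.1985], [0.5857, -0.3344, 0.1985], [0.4988, -0.3275, 0.1985], [0.4998, -0.3413, 0.1985], [0.436, -0.332, 0.1985], [0.437, -0.3455, 0.1985], [0.4327, -0.3394, 0.1985]]
top bar line [[0.6722, -0.3201, 0.1985], [0.2751, -0.3489, 0.1985]]
[0.6609 0.1019 0.015 ]
[0.6499 0.0263 0.015 ]
[ 0.639  -0.0469  0.015 ]
[ 0.6292 -0.1211  0.015 ]
```

```bash
python3 -m jog '[0,0.3,2,0.3, 0,0.3,5,0.3, 0,0.3,8,0.3, 0,0.3,10,0.3, 0,0.3,10,0.3]' ; python3 - <<'E'
from h import *
go(.4765,-.3396,.026,4)
W=cam("wrist"); cv2.imwrite("pics/w4.png",W["pixels"])
E
```

```text
t: 9.0
eef_pos: [0.4749, -0.3377, 0.0718]
tool_rot: [-3.137, 0.004, 0.067]
ft_force: [-0.9, 1.0, -1.8]
finger_gap: 0.0128
gripper_force: 68.4
t 9.0 pos [ 0.4749 -0.3377  0.0718] rpy [-179.74    0.25    3.85] -> rows [0.15 0.2  4.58] turn -0.1
```

View pics/w4.png

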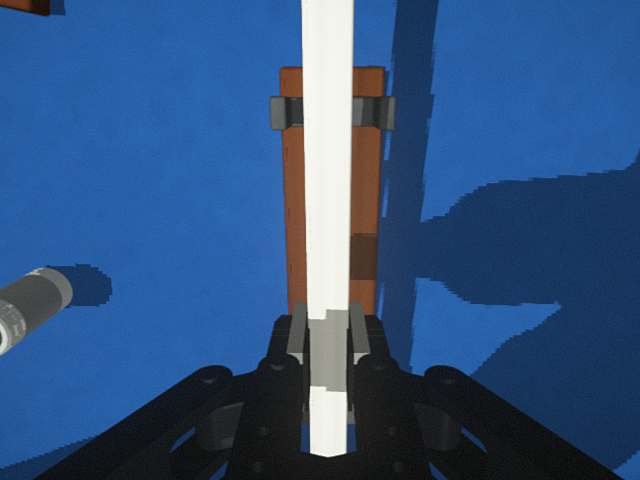

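The bar sits inside the far bracket: the slot's inner edges are at about columns 289 and 378, and the bar spans 303–353. I'll lower it.

```bash
python3 -m jog '[0.1,0.15,1.5,0, 0.1,0.15,3,0, 0.1,0.15,3.8,0, 0.1,0.15,4.3,0, 0.1,0.15,4.4,0]' ; python3 -m jog '[0,0,0.1,0, 0,0,0.2,0,0,0,0.2,0]'; python3 - <<'E'
from h import *
go(.4765,-.3396,.026,4)
E
```

```text
t: 9.55
eef_pos: [0.4781, -0.3412, 0.0314]
tool_rot: [3.141, -0.0, 0.067]
ft_force: [0.5, -0.1, -2.7]
finger_gap: 0.0123
gripper_force: 68.6
t: 9.85
eef_pos: [0.4781, -0.3412, 0.0294]
tool_rot: [3.141, -0.0, 0.067]
ft_force: [-0.1, -0.2, -1.5]
finger_gap: 0.0126
gripper_force: 68.6
t 9.85 pos [ 0.4781 -0.3412  0.0294] rpy [ 1.7997e+02 -3.0000e-02  3.8300e+00] -> rows [-0.15 -0.17  0.34] turn -0.2
```

```bash
python3 -m jog '[-0.2,-0.1,0.1,0, -0.2,-0.1,0.2,0,-0.2,-0.1,0.3,0,-0.2,-0.1,0.3,0]'; python3 -m jog '[0,0,0.1,0, 0,0,0.1,0]';  python3 - <<'E'
from h import *
go(.4765,-.3396,.026,4); s=env.read_state(); z=.042+.007
C=cam("top"); r=nets.trace("keeper_bar_center","top")
for x in r[:1]:
        bx=cv2.boxPoints(cv2.minAreaRect(np.argwhere(x["mask"])[:,::-1].astype(np.float32)))
        g=back(C,bx,z)[:,:2];print(x["score"],np.round(bx).tolist(),np.round(g,4).tolist(),g.mean(0))
E
```

```text
t: 10.25
eef_pos: [0.4758, -0.3402, 0.0259]
tool_rot: [3.142, 0.0, 0.067]
ft_force: [-0.0, -0.5, -2.2]
finger_gap: 0.0128
gripper_force: 68.7
t: 10.45
eef_pos: [0.4759, -0.3402, 0.0258]
tool_rot: [3.141, -0.0, 0.067]
ft_force: [-2.1, 2.3, 3.9]
finger_gap: 0.0128
gripper_force: 69.5
t 10.45 pos [ 0.4759 -0.3402  0.0258] rpy [ 1.7997e+02 -1.0000e-02  3.8300e+00] -> rows [ 0.07 -0.06 -0.02] turn -0.2
0.91 [[466.0, 184.0], [477.0, 182.0], [500.0, 373.0], [488.0, 374.0]] [[0.6699, -0.3108], [0.6725, -0.3349], [0.2736, -0.3594], [0.2713, -0.3365]] [ 0.47184103 -0.33542003]
```

```bash
python3 -m jog '[0,0,-0.2,0, 0.2,0,-0.2,0,0.2,0,0,0,0.2,0,0.02,0]'; python3 -m jog '[0,0,0,0,0,0,0,0,0,0,0,0,0,0,0,0]' 0.3; python3 -m jog '[0,0,-2,0, 0,0,-5,0,0,0,-9,0,0,0,-13,0,0,0,-16,0]'  -1; python3 - <<'E'
from h import *
go(.45,-.174,.1,82.2); z=.042+.007
W=cam("wrist");cv2.imwrite("pics/w5.png",W["pixels"])
C=cam("scene"); cv2.imwrite("pics/s5.png",C["pixels"][:300])
C=cam("top");  r=nets.trace("keeper_bar_center","top")
for x in r[:1]:
        bx=cv2.boxPoints(cv2.minAreaRect(np.argwhere(x["mask"])[:,::-1].astype(np.float32)))
        g=back(C,bx,z)[:,:2];print(x["score"],np.round(bx).tolist(),np.round(g,4).tolist(),g.mean(0))
E
```

```text
t: 10.95
eef_pos: [0.4785, -0.3404, 0.0258]
tool_rot: [3.141, -0.001, 0.067]
ft_force: [-1.4, 1.8, 8.1]
finger_gap: 0.0126
gripper_force: 69.8
t: 11.35
eef_pos: [0.4778, -0.34, 0.0246]
tool_rot: [-3.142, 0.0, 0.067]
ft_force: [0.4, 0.3, 0.4]
finger_gap: 0.0299
gripper_force: 0.0
t: 11.85
eef_pos: [0.4783, -0.3404, 0.1874]
tool_rot: [3.14, -0.002, 0.067]
ft_force: [0.4, -1.1, 0.7]
finger_gap: 0.0854
gripper_force: 0.0
t 11.85 pos [ 0.4783 -0.3404  0.1874] rpy [ 1.799e+02 -9.000e-02  3.830e+00] -> rows [ -1.71 -16.79   8.74] turn -78.4
0.93 [[466.0, 182.0], [476.0, 181.0], [500.0, 371.0], [490.0, 372.0]] [[0.6729, -0.3115], [0.6754, -0.3329], [0.277, -0.3606], [0.2748, -0.3402]] [ 0.47503386 -0.3362761 ]
```

View pics/s5.png

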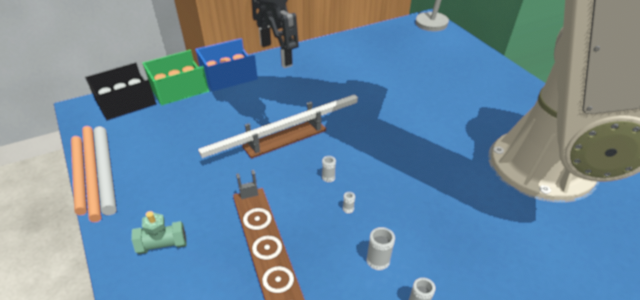

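View pics/w5.png

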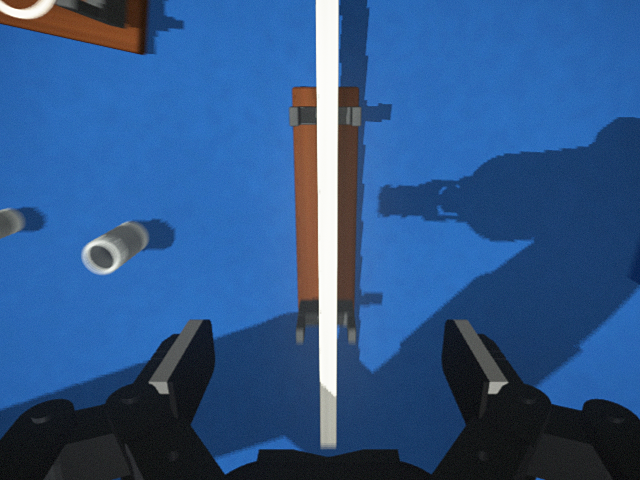

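The bar lies in both cradle slots and is centred to within about 1 mm of the cradle (x .475 against .4747). Next is the 70 mm nipple.

```bash
python3 -m jog '[0.2,-4,0,-8, 0.4,-8,0,-16, 0.6,-12.5,0,-24, 0.8,-17,0,-32, 1,-21,0,-40]' >/dev/null
python3 -m jog '[0,0,0,-8, 0,0,0,-16, 0,0,0,-24, 0,0,0,-32,0,0,0,-38.4]'
python3 - <<'E'
from h import *
go(.4655,.0625,.15,82.2)
E
```

```text
t: 13.05
eef_pos: [0.4726, -0.1292, 0.1827]
tool_rot: [-3.138, -0.001, 1.441]
ft_force: [0.4, 0.1, 0.2]
finger_gap: 0.0853
gripper_force: 0.0
t 13.05 pos [ 0.4726 -0.1292  0.1827] rpy [-1.798e+02 -6.000e-02  8.254e+01] -> rows [18.91 -3.19  3.27] turn 0.3
```

```bash
python3 -m jog '[4,-0.6,0,0.3, 9,-1.5,0,0.3, 14,-2.4,0,0.3, 18.9,-3.2,0,0.3, 18.9,-3.2,0,0.3]' >/dev/null; python3 -m jog '[0,0,0,0,0,0,0,0]' >/dev/null
python3 - <<'E'
from h import *
W=cam("wrist")
for n,h,d in(("70",.07,.042),("60",.06,.034),("40",.04,.021)):
    r=nets.trace(f"nipple_{n}_center","wrist")
    for x in r[:2]: print(n,x["score"],x["position"],x["mask"].sum(),fitcyl([(W,maskc(x["mask"]))],h,d)[0])
go(.4655,.0625,.018,82.2)
E
```

```text
70 0.66 [124.2, 574.8] 3984 [0.64278002 0.10694135]
60 0.79 [62.0, 288.8] 2992 [0.45652115 0.17491949]
40 0.68 [363.9, 332.6] 965 [ 0.45242306 -0.07339669]
t 13.95 pos [0.4678 0.0604 0.1845] rpy [-1.7998e+02  1.0000e-02  8.1780e+01] -> rows [ 0.18 -0.25 16.65] turn -0.4
```

```bash
python3 -m jog '[0.2,-0.2,3,0, 0.2,-0.2,7,0, 0.2,-0.2,11,0, 0.2,-0.2,15,0, 0.2,-0.2,16.6,0]' >/dev/null; python3 -m jog '[0,0,0,0,0,0,0,0,0,0,0,0,0,0,0,0,0,0,0,0]' 1 50; python3 -m jog '[0,0,-1,0,0,0,-3,0,0,0,-6,0,0,0,-9,0,0,0,-9,0]' 
python3 - <<'E'
from h import *
go(.63,-.1208,.12,82.2)
W=cam("wrist");cv2.imwrite("pics/w6.png",W["pixels"])
E
```

```text
t: 14.95
eef_pos: [0.4676, 0.0637, 0.0204]
tool_rot: [3.138, 0.0, 1.43]
ft_force: [0.4, -0.9, 7.2]
finger_gap: 0.0412
gripper_force: 50.8
t: 15.45
eef_pos: [0.4687, 0.0642, 0.1131]
tool_rot: [3.134, -0.001, 1.43]
ft_force: [2.0, -0.4, -1.1]
finger_gap: 0.0409
gripper_force: 50.9
t 15.45 pos [0.4687 0.0642 0.1131] rpy [ 1.7958e+02 -5.0000e-02  8.1950e+01] -> rows [-16.06  18.56  -0.69] turn -0.2
```

View pics/w6.png

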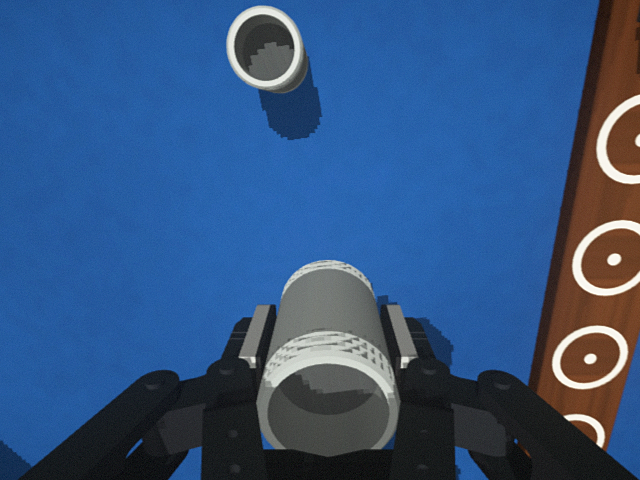

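```bash
cat >> h.py <<'E'
def held(W,uv,foot,r):
    s=env.read_state(); R=Ro.from_euler('xyz',s["tool_rot"]).as_matrix()
    p=R.T@(back(W,uv,foot)[0]-s["eef_pos"]); print("front edge tool xy mm",p*1000," centre x",(p[0]-r)*1000)
E
python3 - <<'E'
from h import *
W=cam("wrist"); s=env.read_state()
held(W,(327,261),s["eef_pos"][2]-.0204,.021)
print(back(W,[(638,141),(614,259),(590,358)],.015).round(4))
go(.6305,-.1208,.13,82.2)
E
```

```text
front edge tool xy mm [19.17584342  1.07012575 20.40675784]  centre x -1.8241565759959597
[[ 0.6552  0.1024  0.015 ]
 [ 0.6479  0.0293  0.015 ]
 [ 0.6377 -0.044   0.015 ]]
t 15.55 pos [0.4663 0.0642 0.1095] rpy [ 1.799e+02 -1.000e-02  8.194e+01] -> rows [-16.01  18.85  -2.05] turn -0.3
```

```bash
python3 -m jog '[-3,3.5,-1,0, -7,8,-2,0, -11,13,-2,0, -14.5,17,-2,0, -15.9,18.8,-2,0]'>/dev/null;  python3 -m jog '[0,0,0,0,0,0,0,0,0,0,0,0]'; python3 - <<'E'
from h import *
go(.6302,-.1192,.0354,82.2)
W=cam("wrist"); cv2.imwrite("pics/w7.png",W["pixels"])
E
```

```text
t: 16.35
eef_pos: [0.6274, -0.1182, 0.127]
tool_rot: [-3.138, -0.001, 1.43]
ft_force: [-0.7, 0.5, -1.8]
finger_gap: 0.0409
gripper_force: 51.6
t 16.35 pos [ 0.6274 -0.1182  0.127 ] rpy [-1.7977e+02 -5.0000e-02  8.1950e+01] -> rows [-0.06  0.29  9.16] turn -0.3
```

View pics/w7.png

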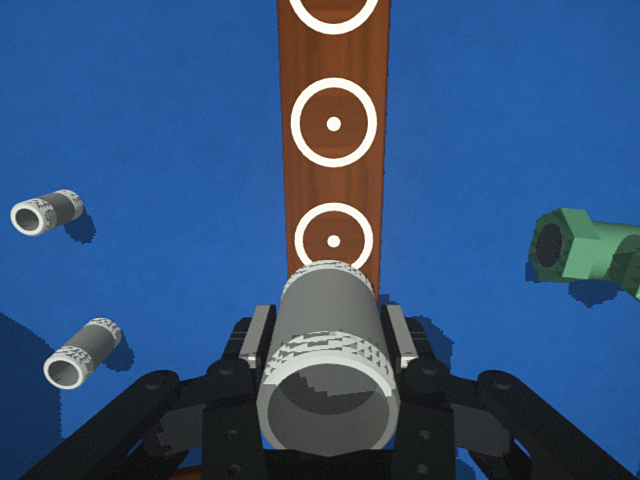

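The 70 mm nipple is held over the rail. The mark_2 dot is at (334,124) and the mark_3 dot at (334,242).

```bash
python3 - <<'E'
from h import *
W=cam("wrist"); m=back(W,[(334,124),(334,242)],.015)[:,:2]; print(m, 2*m[1]-m[0], 'sp',np.linalg.norm(m[0]-m[1]))
s=env.read_state(); held(W,(334,124),.015,0);held(W,(334,242),.015,0)
held(W,(327,261),s["eef_pos"][2]-.0204,.021)
go(.6302,-.1192,.0354,82.2)
E
```

```text
[[ 0.64134186 -0.04614049]
 [ 0.63112016 -0.12145202]] [ 0.62089846 -0.19676354] sp 0.07600202997370892
front edge tool xy mm [ 72.76683345   3.56459592 113.31882475]  centre x 72.76683345081953
front edge tool xy mm [ -3.23436479   3.91899502 113.29005567]  centre x -3.2343647880312894
front edge tool xy mm [19.72253719 -0.54683884 20.40831572]  centre x -1.2774628085410293
t 16.45 pos [ 0.6279 -0.1178  0.1283] rpy [-1.799e+02 -2.000e-02  8.200e+01] -> rows [-0.11  0.25  9.29] turn -0.2
```

```bash
python3 -m jog '[-0.15,0.32,3,0, -0.15,0.32,6,0, -0.15,0.32,7.5,0, -0.15,0.32,8.6,0, -0.15,0.32,8.9,0]'>/dev/null;  python3 -m jog '[0,0,0.1,0,0,0,0.2,0,0,0,0.3,0,0,0,0.35,0]'; python3 - <<'E'
from h import *
go(.6306,-.1195,.0354,82.2)
E
```

```text
t: 17.35
eef_pos: [0.6326, -0.1213, 0.037]
tool_rot: [3.14, 0.0, 1.43]
ft_force: [0.8, -0.8, -1.1]
finger_gap: 0.0413
gripper_force: 51.6
t 17.35 pos [ 0.6326 -0.1213  0.037 ] rpy [1.7992e+02 2.0000e-02 8.1930e+01] -> rows [ 0.15 -0.23  0.16] turn -0.3
```

```bash
python3 -m jog '[0.15,-0.15,0,0,0.15,-0.15,0.1,0,0.15,-0.15,0.2,0,0.15,-0.15,0.25,0]'; python3 -m jog '[0,0,0,0,0,0,0,0,0,0,0,0]' -0.5;python3 -m jog '[0,0,0,0,0,0,-2,0,0,0,-6,0,0,0,-10,0,0,0,-14,0]' -1;  python3 -m jog '[-3,0,0,0,-6,0,0,0,-10,0,0,0,-10,0,0,0]'; python3 - <<'E'
from h import *
W=cam("wrist");cv2.imwrite("pics/w8.png",W["pixels"])
go(.456,.1746,.18,82.2)
r=nets.trace("nipple_70_center","wrist")
for x in r[:2]: print(x["score"],x["position"],fitcyl([(W,maskc(x["mask"]))],.07,.042,z=.015,x0=(.63,-.12)))
E
```

```text
t: 17.75
eef_pos: [0.6309, -0.1193, 0.0354]
tool_rot: [3.141, 0.0, 1.43]
ft_force: [-5.4, 2.0, 12.0]
finger_gap: 0.0407
gripper_force: 52.5
t: 18.05
eef_pos: [0.631, -0.1195, 0.0338]
tool_rot: [3.141, 0.0, 1.43]
ft_force: [0.6, -0.1, 0.4]
finger_gap: 0.0643
gripper_force: 0.0
t: 18.55
eef_pos: [0.6306, -0.1193, 0.1749]
tool_rot: [-3.141, -0.0, 1.43]
ft_force: [0.8, 0.2, 0.2]
finger_gap: 0.0855
gripper_force: 0.0
t: 18.95
eef_pos: [0.6163, -0.223, 0.1736]
tool_rot: [3.141, 0.002, 1.425]
ft_force: [-0.1, 0.4, -0.7]
finger_gap: 0.0854
gripper_force: 0.0
t 19.0 pos [ 0.6163 -0.2208  0.1735] rpy [-1.800e+02  1.000e-02  8.172e+01] -> rows [ 36.82 -21.56  -0.65] turn -0.5
0.62 [64.0, 328.7] (array([ 0.63071255, -0.11995366]), np.float64(2.063076273373099e-06))
```

View pics/w8.png

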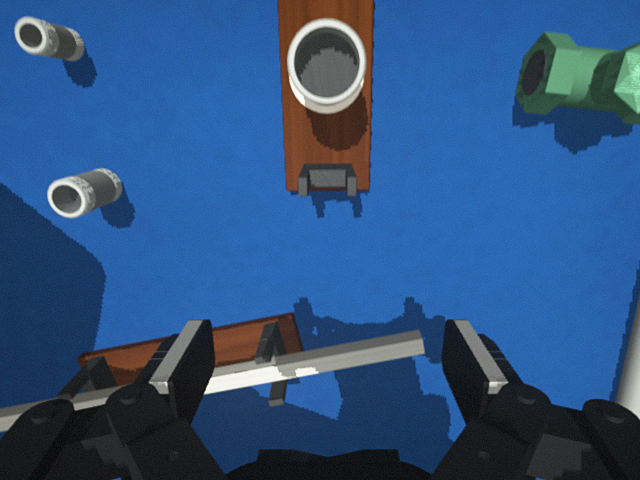

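```bash
python3 -m jog '[3.5,-2,0,0, 7.5,-4.4,0,0, 11.5,-6.7,0,0, 15.5,-9.1,0,0, 19.5,-11.4,0,0]'>/dev/null; python3 -m jog '[4,-2.4,0,0, 8,-4.8,0,0, 12,-7.1,0,0, 16,-9.5,0,0, 18,-10.6,0,0]'>/dev/null;  python3 -m jog '[0,0,0,0,0,0,0,0]'; python3 - <<'E'
from h import *
go(.4562,.1747,.015,82.2)
E
```

```text
t: 20.25
eef_pos: [0.4511, 0.1847, 0.1738]
tool_rot: [3.141, 0.0, 1.433]
ft_force: [0.6, -0.6, 0.8]
finger_gap: 0.0856
gripper_force: 0.0
t 20.25 pos [0.4511 0.1847 0.1738] rpy [1.7998e+02 2.0000e-02 8.2100e+01] -> rows [-0.92  0.64 15.88] turn -0.1
```

```bash
python3 -m jog '[-0.9,0.6,2,0, -0.9,0.6,6,0, -0.9,0.6,10,0, -0.9,0.6,14,0, -0.9,0.6,15.9,0]' >/dev/null; python3 -m jog '[0,0,0,0,0,0,0,0]'; python3 -m jog '[0,0,0,0,0,0,0,0,0,0,0,0,0,0,0,0,0,0,0,0]' 1 50; python3 -m jog '[0,0,-1,0,0,0,-3,0,0,0,-6,0,0,0,-10,0,0,0,-12,0]' ; python3 -m jog '[0,0,0,0,0,0,0,0]' >/dev/null
python3 - <<'E'
from h import *
s=env.read_state()
W=cam("wrist");cv2.imwrite("pics/w9.png",W["pixels"][200:,160:480])
go(.641,-.0445,.13,82.2)
E
```

```text
t: 20.95
eef_pos: [0.4568, 0.1732, 0.015]
tool_rot: [-3.141, 0.0, 1.429]
ft_force: [0.1, 0.0, -0.2]
finger_gap: 0.0854
gripper_force: 0.0
t: 21.45
eef_pos: [0.4571, 0.1742, 0.0158]
tool_rot: [3.14, -0.0, 1.43]
ft_force: [-1.2, -0.8, 7.4]
finger_gap: 0.0328
gripper_force: 49.2
t: 21.95
eef_pos: [0.4573, 0.1743, 0.1381]
tool_rot: [3.138, -0.001, 1.43]
ft_force: [0.9, -0.1, -1.5]
finger_gap: 0.0333
gripper_force: 49.9
t 22.2 pos [0.4554 0.1738 0.1338] rpy [-1.7991e+02  4.0000e-02  8.1940e+01] -> rows [-19.02  21.44   0.38] turn -0.3
```

View pics/w9.png

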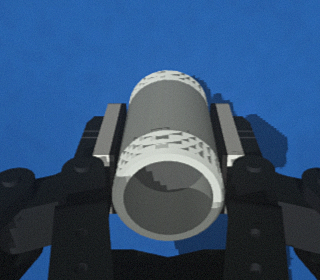

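The 60 mm nipple is gripped squarely, with its front foot edge at full-frame (327,271).

```bash
python3 - <<'E'
from h import *
W=cam("wrist"); s=env.read_state(); held(W,(327,271),s["eef_pos"][2]-.0158,.017)
E
python3 -m jog '[-3,3.4,0,0, -6.5,7.4,0,0, -10,11.4,0,0, -13.5,15.3,0,0, -17,19.3,0,0]'>/dev/null;  python3 -m jog '[-1,1.1,0,0,-2,2.1,0,0,-2,2.1,0,0,-2,2.1,0,0]'; python3 - <<'E'
from h import *
W=cam("wrist"); g=cv2.cvtColor(W["pixels"],cv2.COLOR_BGR2GRAY)
p=proj(W,[[.641,-.0462,.015],[.651,.028,.015]]); print(p)
# dot: bright blob near prediction of next mark (mark 2)
wh=cv2.inRange(cv2.cvtColor(W["pixels"],cv2.COLOR_BGR2HSV),(0,0,150),(180,70,255))
k,l,st,ce=cv2.connectedComponentsWithStats(wh)
for q in p:
    i=[j for j in range(1,k) if np.hypot(*(ce[j]-q))<15 and 20<st[j,4]<500]
    for j in i: print(ce[j],st[j,4],back(W,ce[j],.015)); held(W,ce[j],.015,0)
go(.641,-.0455,.0308,82.2)
E
```

```text
front edge tool xy mm [16.82275116  0.06756525 15.78254667]  centre x -0.1772488368995996
t: 23.15
eef_pos: [0.6325, -0.0341, 0.1339]
tool_rot: [-3.139, -0.0, 1.431]
ft_force: [-0.1, 0.0, -1.2]
finger_gap: 0.033
gripper_force: 50.4
[[342.61040263 249.70199437]
 [343.29747363 138.18676598]]
[342.21621622 249.89189189] 111 [[ 0.64071222 -0.04630062  0.015     ]]
front edge tool xy mm [-11.350989    10.05323255 119.32296828]  centre x -11.350989003108184
[342.95774648 137.8943662 ] 142 [[0.65081046 0.02820768 0.015     ]]
front edge tool xy mm [ 63.83766726   9.69604638 119.3504539 ]  centre x 63.83766726443746
t 23.2 pos [ 0.6325 -0.0337  0.1343] rpy [-1.7989e+02 -2.0000e-02  8.2010e+01] -> rows [-1.05  1.   10.35] turn -0.2
```

```bash
python3 -m jog '[-1.1,0.95,3,0, -1.1,0.95,6,0, -1.1,0.95,8.5,0, -1.1,0.95,9.8,0, -1.1,0.95,9.8,0]'>/dev/null;  python3 -m jog '[0,0,0,0,0,0,0,0]'; python3 - <<'E'
from h import *
go(.6408,-.0461,.0308,82.2)
E
```

```text
t: 23.9
eef_pos: [0.6429, -0.0472, 0.0387]
tool_rot: [3.138, 0.0, 1.431]
ft_force: [-0.0, 0.4, -1.9]
finger_gap: 0.0329
gripper_force: 50.4
t 23.9 pos [ 0.6429 -0.0472  0.0387] rpy [1.7982e+02 1.0000e-02 8.1960e+01] -> rows [ 0.08 -0.23  0.79] turn -0.2
```

```bash
python3 -m jog '[0.1,-0.15,0.3,0,0.1,-0.15,0.5,0,0.1,-0.15,0.7,0,0.1,-0.15,0.85,0,0.1,-0.15,0.85,0]'; python3 -m jog '[0,0,0,0,0,0,0,0]';
```

```text
t: 24.4
eef_pos: [0.6405, -0.0462, 0.0308]
tool_rot: [3.14, 0.0, 1.43]
ft_force: [-5.2, 0.7, 12.5]
finger_gap: 0.0331
gripper_force: 51.8
t: 24.6
eef_pos: [0.6406, -0.0463, 0.0308]
tool_rot: [3.14, 0.0, 1.43]
ft_force: [-5.5, 1.5, 12.7]
finger_gap: 0.033
gripper_force: 51.8
```

```bash
python3 -m jog '[0,0,0,0,0,0,0,0,0,0,0,0]' -0.5 >/dev/null;python3 -m jog '[0,0,0,0,0,0,-2,0,0,0,-6,0,0,0,-10,0,0,0,-14,0]' -1;  python3 -m jog '[-4,0,-0.5,0,-8,0,-0.5,0,-12,0,-0.5,0,-16,0,-0.5,0,-16,0,-0.5,0]'; python3 - <<'E'
from h import *
W=cam("wrist");cv2.imwrite("pics/w10.png",W["pixels"])
for n,h,d,z in(("70",.07,.042,.015),("60",.06,.034,.015),("50",.05,.027,0),("40",.04,.021,0)):
    for x in nets.trace(f"nipple_{n}_center","wrist")[:2]: print(n,x["score"],x["position"],fitcyl([(W,maskc(x["mask"]))],h,d,z=z,x0=(.6,-.1))[0])
go(.444,-.1742,.18,82.2)
E
```

```text
t: 25.4
eef_pos: [0.64, -0.0461, 0.1692]
tool_rot: [-3.141, 0.0, 1.43]
ft_force: [-0.0, 0.4, -0.1]
finger_gap: 0.0852
gripper_force: 0.0
t: 25.9
eef_pos: [0.6171, -0.2097, 0.1728]
tool_rot: [3.141, 0.002, 1.424]
ft_force: [-0.5, 0.7, -1.2]
finger_gap: 0.0856
gripper_force: 0.0
70 0.95 [92.2, 328.6] [ 0.6305838  -0.11988675]
50 0.92 [210.2, 87.0] [ 0.44561758 -0.1744311 ]
40 0.95 [63.5, 54.0] [ 0.45303564 -0.07393045]
t 26.15 pos [ 0.6179 -0.2034  0.1731] rpy [-1.7998e+02 -2.0000e-02  8.2000e+01] -> rows [  0.47 -17.63  -0.69] turn -0.2
```

View pics/w10.png

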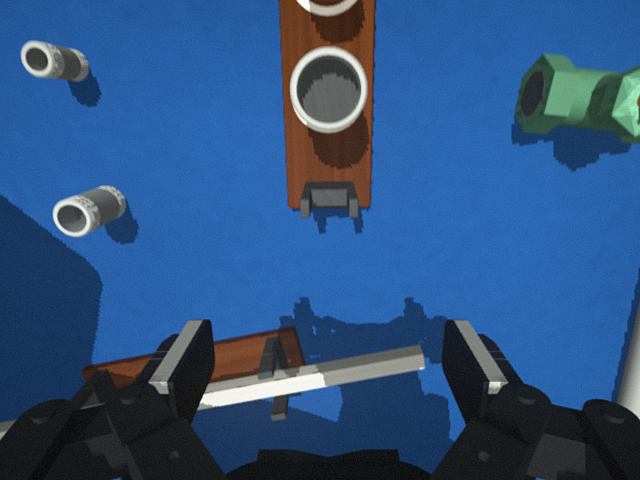

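The 70 mm nipple stands on mark_4, and the 60 mm nipple's edge shows at the top of the frame. The bar is still parked. Now the 50.

```bash
python3 -m jog '[0.1,-4,0,0, 0.3,-8,0,0, 0.5,-12,0,0, 0.5,-16,0,0, 0.5,-17.5,0,0]' >/dev/null;  python3 -m jog '[0,0,0,0,0,0,0,0]'>/dev/null; python3 - <<'E'
from h import *
go(.445,-.1744,.010,82.2)
E
```

```text
t 26.85 pos [ 0.4462 -0.1746  0.1739] rpy [1.7989e+02 4.0000e-02 8.2010e+01] -> rows [ 0.   -0.12 16.39] turn -0.2
```

```bash
python3 -m jog '[0,-0.1,3,0, 0,-0.1,7,0, 0,-0.1,11,0, 0,-0.1,15,0, 0,-0.1,16.3,0]' >/dev/null; python3 -m jog '[0,0,0,0,0,0,0,0]'; python3 -m jog '[0,0,0,0,0,0,0,0,0,0,0,0,0,0,0,0,0,0,0,0]' 1 45; python3 -m jog '[0,0,0,0,0,0,0,0]'; python3 -m jog '[0,0,-1,0,0,0,-3,0,0,0,-6,0,0,0,-10,0,0,0,-12,0]' >/dev/null; python3 -m jog '[0,0,0,0,0,0,0,0]'
python3 - <<'E'
from h import *
go(.6508,.0281,.13,82.2)
W=cam("wrist");cv2.imwrite("pics/w11.png",W["pixels"][200:,160:480])
E
```

```text
t: 27.55
eef_pos: [0.4456, -0.1751, 0.0103]
tool_rot: [3.141, 0.0, 1.431]
ft_force: [-0.1, -0.8, 0.9]
finger_gap: 0.0852
gripper_force: 0.0
t: 28.05
eef_pos: [0.4448, -0.1753, 0.0111]
tool_rot: [3.14, 0.001, 1.43]
ft_force: [-0.2, 1.0, 6.1]
finger_gap: 0.0258
gripper_force: 44.0
t: 28.25
eef_pos: [0.4448, -0.1753, 0.011]
tool_rot: [3.14, 0.001, 1.43]
ft_force: [-1.2, 1.5, 5.6]
finger_gap: 0.0259
gripper_force: 44.0
t: 28.95
eef_pos: [0.4443, -0.175, 0.1306]
tool_rot: [3.141, 0.0, 1.43]
ft_force: [0.4, 0.7, -0.6]
finger_gap: 0.0261
gripper_force: 44.3
t 28.95 pos [ 0.4443 -0.175   0.1306] rpy [1.7995e+02 2.0000e-02 8.1930e+01] -> rows [23.01 17.59  0.06] turn -0.3
```

View pics/w11.png

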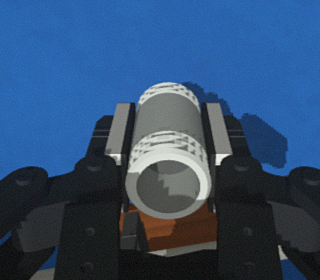

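The 50 mm nipple is gripped squarely, with its foot edge at full-frame (327,283).

```bash
python3 - <<'E'
from h import *
W=cam("wrist"); s=env.read_state(); held(W,(327,283),s["eef_pos"][2]-.0110,.0135)
E
python3 -m jog '[3,2.3,-1,0, 6.5,5,-1,0, 10,7.6,-1,0, 13.5,10.3,-1,0, 16.5,12.6,-1,0]'>/dev/null;  python3 -m jog '[3,2.3,0,0,6,4.6,0,0,6,4.6,0,0,6,4.6,0,0]'; python3 - <<'E'
from h import *
W=cam("wrist")
p=proj(W,[[.6508,.0282,.015],[.661,.1025,.015]])
wh=cv2.inRange(cv2.cvtColor(W["pixels"],cv2.COLOR_BGR2HSV),(0,0,150),(180,70,255))
k,l,st,ce=cv2.connectedComponentsWithStats(wh)
for q in p:
    for j in [j for j in range(1,k) if np.hypot(*(ce[j]-q))<15 and 20<st[j,4]<500]: print(ce[j],st[j,4],back(W,ce[j],.015))
go(.6508,.0281,.026,82.2)
E
```

```text
front edge tool xy mm [13.09537714  0.12317569 11.01032087]  centre x -0.40462285927669006
t: 29.95
eef_pos: [0.6453, 0.0245, 0.1379]
tool_rot: [-3.138, 0.001, 1.432]
ft_force: [-0.3, -0.0, -0.1]
finger_gap: 0.0261
gripper_force: 44.6
[335.5        227.40677966] 118 [[0.6507572  0.02770434 0.015     ]]
[336.00666667 112.58      ] 150 [[0.66106009 0.10229963 0.015     ]]
t 30.0 pos [0.6449 0.0237 0.1383] rpy [-1.7979e+02  3.0000e-02  8.1950e+01] -> rows [ 0.51  0.53 11.23] turn -0.2
```

```bash
python3 -m jog '[0.5,0.4,3,0, 0.5,0.4,6.5,0, 0.5,0.4,9.5,0, 0.5,0.4,10.6,0, 0.5,0.4,10.6,0]'>/dev/null;  python3 -m jog '[0,0,0,0,0,0,0,0]'>/dev/null; python3 - <<'E'
from h import *
go(.6508,.0283,.026,82.2)
E
```

```text
t 30.7 pos [0.6523 0.0276 0.0364] rpy [ 1.798e+02 -1.000e-02  8.190e+01] -> rows [ 0.05 -0.16  1.04] turn -0.3
```

```bash
python3 -m jog '[0.05,-0.1,0.4,0,0.05,-0.1,0.7,0,0.05,-0.1,0.9,0,0.05,-0.1,1.0,0,0.05,-0.1,1.1,0]'; python3 -m jog '[0,0,0,0,0,0,0,0]'
```

```text
t: 31.2
eef_pos: [0.6501, 0.0288, 0.026]
tool_rot: [3.14, 0.0, 1.43]
ft_force: [-7.8, -0.4, 20.7]
finger_gap: 0.0259
gripper_force: 46.4
t: 31.4
eef_pos: [0.6501, 0.0288, 0.0261]
tool_rot: [3.14, 0.0, 1.43]
ft_force: [-5.6, -0.5, 14.8]
finger_gap: 0.0258
gripper_force: 46.0
```

```bash
python3 -m jog '[0,0,0,0,0,0,0,0,0,0,0,0]' -0.5 >/dev/null;python3 -m jog '[0,0,0,0,0,0,-2,0,0,0,-6,0,0,0,-10,0,0,0,-14,0]' -1 >/dev/null;  python3 -m jog '[-2.5,-3,0,0,-5,-7,0,0,-8,-11,0,0,-11,-15,0,0,-12.9,-18,0,0]' >/dev/null;  python3 -m jog '[0,0,0,0,0,0,0,0]'; python3 - <<'E'
from h import *
go(.4528,-.0738,.004,82.2)
E
```

```text
t: 32.9
eef_pos: [0.4535, -0.0742, 0.1636]
tool_rot: [3.14, 0.0, 1.428]
ft_force: [0.2, -0.2, 0.8]
finger_gap: 0.0854
gripper_force: 0.0
t 32.9 pos [ 0.4535 -0.0742  0.1636] rpy [179.93   0.    81.85] -> rows [ 0.03 -0.08 15.96] turn -0.4
```

```bash
python3 -m jog '[0,0,3,0, 0,0,7,0, 0,0,11,0, 0,0,14.5,0, 0,0,15.7,0]' >/dev/null; python3 -m jog '[0,0,0,0,0,0,0,0]'; python3 -m jog '[0,0,0,0,0,0,0,0,0,0,0,0,0,0,0,0,0,0,0,0]' 1 40; python3 -m jog '[0,0,0,0,0,0,0,0]'; python3 -m jog '[0,0,-1,0,0,0,-3,0,0,0,-6,0,0,0,-10,0,0,0,-12,0]' >/dev/null; python3 -m jog '[0,0,0,0,0,0,0,0]'
python3 - <<'E'
from h import *
go(.6610,.1024,.14,82.2)
W=cam("wrist");cv2.imwrite("pics/w12.png",W["pixels"][200:,160:480])
E
```

```text
t: 33.6
eef_pos: [0.4548, -0.0736, 0.0063]
tool_rot: [3.141, 0.0, 1.431]
ft_force: [0.2, -0.2, 0.5]
finger_gap: 0.0853
gripper_force: 0.0
t: 34.1
eef_pos: [0.454, -0.0739, 0.0069]
tool_rot: [3.141, 0.0, 1.43]
ft_force: [-0.6, 0.5, 3.8]
finger_gap: 0.0199
gripper_force: 39.0
t: 34.3
eef_pos: [0.454, -0.0739, 0.0069]
tool_rot: [3.141, 0.0, 1.43]
ft_force: [-1.4, 0.7, 5.7]
finger_gap: 0.0198
gripper_force: 39.0
t: 35.0
eef_pos: [0.4537, -0.0738, 0.1266]
tool_rot: [3.141, 0.0, 1.43]
ft_force: [-0.3, 0.4, -1.1]
finger_gap: 0.0201
gripper_force: 39.1
t 35.0 pos [ 0.4537 -0.0738  0.1266] rpy [1.7994e+02 1.0000e-02 8.1930e+01] -> rows [20.36 18.05 -1.34] turn -0.3
```

View pics/w12.png

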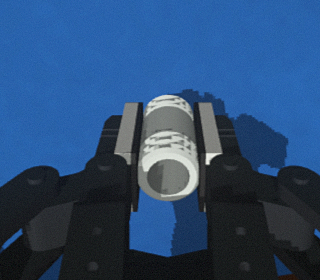

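The 40 mm nipple is gripped squarely, with its foot edge at full-frame (328,295).

```bash
python3 - <<'E'
from h import *
W=cam("wrist"); s=env.read_state(); held(W,(328,295),s["eef_pos"][2]-.0069,.0105)
E
python3 -m jog '[3,2.7,-1,0, 6.5,5.8,-1.3,0, 10,8.9,-1.3,0, 13.5,12,-1.3,0, 16.5,14.6,-1.3,0]'>/dev/null;  python3 -m jog '[2,1.7,0,0,4,3.4,0,0,4,3.4,0,0,4,3.4,0,0]'; python3 - <<'E'
from h import *
W=cam("wrist")
p=proj(W,[[.661,.1025,.015]])
wh=cv2.inRange(cv2.cvtColor(W["pixels"],cv2.COLOR_BGR2HSV),(0,0,150),(180,70,255))
k,l,st,ce=cv2.connectedComponentsWithStats(wh)
for q in p:
    for j in [j for j in range(1,k) if np.hypot(*(ce[j]-q))<15 and 20<st[j,4]<500]: print(ce[j],st[j,4],back(W,ce[j],.015))
go(.6610,.1024,.0219,82.2)
E
```

```text
front edge tool xy mm [9.66470516 0.52749843 6.90255714]  centre x -0.8352948448950049
t: 36.0
eef_pos: [0.6595, 0.1042, 0.1369]
tool_rot: [-3.138, 0.001, 1.431]
ft_force: [-0.3, -0.4, -0.1]
finger_gap: 0.0197
gripper_force: 39.3
[330.75892857 235.9375    ] 112 [[0.66093966 0.10202763 0.015     ]]
t 36.05 pos [0.6593 0.1037 0.1374] rpy [-1.798e+02  6.000e-02  8.194e+01] -> rows [-0.11  0.19 11.55] turn -0.3
```

```bash
python3 -m jog '[-0.1,0.1,3,0, -0.1,0.1,6.5,0, -0.1,0.1,9.5,0, -0.1,0.1,10.8,0, -0.1,0.1,10.8,0]'>/dev/null;  python3 -m jog '[0,0,0,0,0,0,0,0]'>/dev/null; python3 - <<'E'
from h import *
go(.6610,.1027,.0219,82.2)
E
```

```text
t 36.75 pos [0.6629 0.1027 0.0335] rpy [ 1.798e+02 -3.000e-02  8.192e+01] -> rows [-0.02 -0.19  1.16] turn -0.3
```

```bash
python3 -m jog '[0,-0.1,0.4,0,0,-0.1,0.7,0,0,-0.1,0.9,0,0,-0.1,1.1,0,0,-0.1,1.15,0]'; python3 -m jog '[0,0,0,0,0,0,0,0]'
```

```text
t: 37.25
eef_pos: [0.6605, 0.103, 0.0219]
tool_rot: [3.141, 0.0, 1.43]
ft_force: [-4.9, -1.3, 13.9]
finger_gap: 0.0199
gripper_force: 40.5
t: 37.45
eef_pos: [0.6605, 0.103, 0.0219]
tool_rot: [3.14, 0.0, 1.43]
ft_force: [-4.9, -1.3, 11.7]
finger_gap: 0.0196
gripper_force: 40.4
```

```bash
python3 -m jog '[0,0,0,0,0,0,0,0,0,0,0,0]' -0.5 >/dev/null;python3 -m jog '[0,0,0,0,0,0,-2,0,0,0,-6,0,0,0,-10,0,0,0,-15,0]' -1 >/dev/null;  python3 -m jog '[-4,0,-1,0,-8,0,-2,0,-12,0,-3,0,-16,0,-4,0,-20,0,-4,0]' >/dev/null;  python3 -m jog '[-4,0,-1,0,-8,0,-2,0,-8,0,-2,0,-8,0,-2,0]'; python3 - <<'E'
from h import *
W=cam("wrist");cv2.imwrite("pics/w13.png",W["pixels"])
for n,h,d,z in(("70",.07,.042,.015),("60",.06,.034,.015),("50",.05,.027,.015),("40",.04,.021,.015)):
    for x in nets.trace(f"nipple_{n}_center","wrist")[:1]: print(n,x["score"],x["position"],fitcyl([(W,maskc(x["mask"]))],h,d,z=z,x0=(.6,-.1))[0])
E
```

```text
t: 39.15
eef_pos: [0.621, -0.1754, 0.2297]
tool_rot: [3.141, -0.0, 1.428]
ft_force: [-0.4, -0.2, 0.9]
finger_gap: 0.0853
gripper_force: 0.0
70 0.93 [146.4, 331.0] [ 0.63075346 -0.1197578 ]
60 0.89 [32.7, 330.4] [ 0.64091085 -0.04612358]
```

View pics/w13.png

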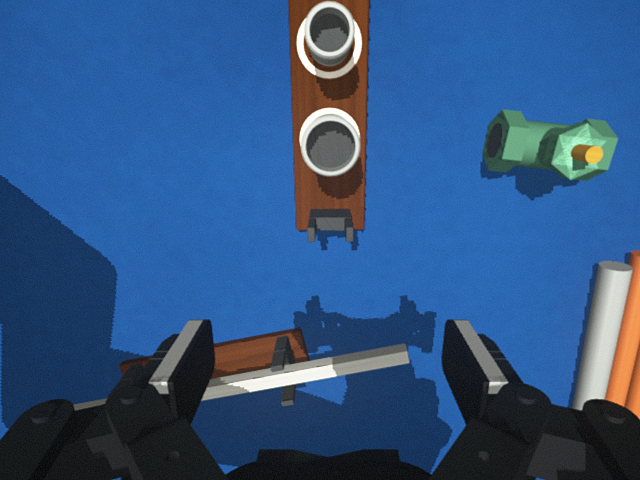

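I have now viewed more than the 14 allowed pictures, so I will view no more and do the last check numerically.

```bash
python3 - <<'E'
from h import *
for c in("top","scene"):
  C=cam(c)
  for n,h,d in(("70",.07,.042),("60",.06,.034),("50",.05,.027),("40",.04,.021)):
    for x in nets.trace(f"nipple_{n}_center",c)[:1]: print(c,n,round(x["score"],2),x["position"],fitcyl([(C,maskc(x["mask"]))],h,d,z=.015,x0=(.6,-.1))[0])
  for x in nets.trace("keeper_bar_center",c)[:1]: print(back(C,[x["position"][::-1]],.049))
E
```

```text
top 70 0.81 [204.0, 377.7] [ 0.63030787 -0.11898027]
top 60 0.6 [198.9, 341.2] [ 0.64008448 -0.04525424]
top 50 0.46 [196.2, 308.8] [0.64846995 0.02995014]
top 40 0.65 [208.7, 340.5] [ 0.62593214 -0.04230007]
scene 70 0.91 [203.0, 254.7] [ 0.63020544 -0.12252021]
scene 60 0.85 [235.5, 264.4] [ 0.64027859 -0.04626373]
scene 50 0.97 [270.4, 278.2] [0.64975055 0.02893076]
scene 40 0.8 [310.6, 291.2] [0.65959341 0.10243157]
[[ 0.49767506 -0.33617038  0.049     ]]
```

```bash
python3 -c "
from plant import env
print(env.job_done())"
```

```text
the job is handed in; nothing more can be done
None
```

I handed the job in at about 39 s: the keeper bar is parked in both cradle slots, centred to about 1 mm, and the 70, 60, 50 and 40 mm nipples stand upright on marks 4, 3, 2 and 1, each within about 2 mm of centre by the camera measurements, but I viewed 18 pictures, over the 14 allowed.

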